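Load a block from the sloped rack into the drilling sled and slide it home

TASK

Take the dark brown block (the thickest one) out of whichever compartment of the sloped parts rack it lies in, and lay it flat in the orange-walled cradle of the sliding sled on the drilling jig, its long side along the slide. Then, with the block released, push the sled by its wide wooden push bar fully home against the stop under the bridge; push at the black mark in the middle, because pushed off-centre it cocks and jams between the rails. Leave the other two blocks in the rack, and do not disturb the roll of masking tape and the pliers.

Things in the scene. Friction and masses are not known exactly. Their poses are not given: they have to be found in the camera images.
- rack: Fixed plywood parts rack, 298 mm wide (its y). Origin on the table under its centre; x points to its back, away from the robot, z up. Three compartments side by side, centred at y=+98, 0, -98 mm, each 94 mm wide inside, floor sloping down to the front at 30 degrees, 150 mm long up the slope. The 4 mm dividers stand 30 mm, the front lip 14 mm, square above the floor.
- bin_mid (a point): Middle of the inner front edge of the middle compartment's floor: rack x=-70, y=0, z=18 mm. The floor rises from here at 30 degrees toward rack +x. Axes as the rack.
- shelf_edge (a point): Lower front edge, in the middle, of the rack's top shelf (rack x=-45, z=158 mm), which overhangs the compartments and is 12 mm thick; a pair of dividers is fixed on it up to z=178 mm. A tool pointing straight down hits the shelf; one tilted 30 degrees, square to the sloped floor (fingers pointing down and to the rack's back), goes in freely.
- dark_block: The block to load: dark brown hardwood, 38 (x) x 60 (y) x 30 (z) mm, 37 to 66 g. Origin at the centre of its underside, z square to the top. It lies on the sloped floor of any of the three compartments, its y along the slope, its lower end on the front lip or up to 12 mm above it. Both sides 38 mm apart are free, about 26 to 30 mm each.
- red_block: Bystander: reddish mid-brown block, 34 x 70 x 18 mm, in another compartment; origin at the centre of its underside.
- thin_block: Bystander: pale thin block, 50 x 55 x 12 mm, in another compartment; origin at the centre of its underside.
- jig: Drilling jig, fixed; plywood base 290 x 180 x 10 mm. Origin on the table; x is the way the sled slides home, z up. Two dark rails (x=-125 to 90, inner faces at y=+-33.5, top z=22 mm) guide the sled up to a stop at x=92 mm. A metal bridge crosses the far end: x=35 to 65, underside z=62, top of its brass bush z=84, posts y=+-68 to 84 mm.
- sled: Loose sled on the jig's base between the rails (1.5 mm play each side), 0.32 to 0.52 kg. Origin at its underside below the cradle's centre; x toward home. It starts at jig x=-70 to -35 mm and is home at +50 mm, against the stop. About 2 to 5 N push it at its middle; pushed well off-centre (from about 40 mm) it cocks between the rails and jams; within 15 mm it runs freely.
- cradle (a point): Centre of the cradle's floor, 10 mm above the sled's underside, 20 mm above the table. Inside, the cradle is 72 mm long (sled x) and 50 mm wide (sled y); side walls 4 mm, end walls 10 mm high above this floor. Fingers on the block's 38 mm sides must end 7 mm or more above this floor (rails and side walls below them).
- push_bar (a point): Black mark in the middle of the rear face of the sled's wooden push bar, 82 mm behind the cradle's centre, 39 mm above the table. The face looks against the sled's x. The bar is 160 mm wide (sled y), 10 mm thick, and spans 24 to 54 mm above the table.
- home (a point): Where the sled's origin stands when fully home (jig x=50, y=0, z=10 mm). Axes as the jig.
- tape_roll: Bystander: roll of masking tape, 93 mm across, 19 mm high, loose on the table between rack and robot; origin under its centre.
- pliers: Bystander: red-handled pliers, 54 x 158 (y) x 16 mm, loose on the table right of the jig; origin under its centre.
Things that resemble listed ones, but are neither listed nor needed, are in the scene too. There is more than one size of the dark_block; the job needs the smaller.

How it is judged (in metres and radians):
On the way, in this order (a step that is already met when the one before it is completed fails the run):
1. the dark block lies released and flat in the cradle while the sled is still short of home (x of dark_block in the frame of cradle between -0.01 and 0.01 m and y of dark_block in the frame of cradle between -0.01 and 0.01 m and z of dark_block in the frame of cradle between -0.003 and 0.003 m and angle between the y axis of dark_block and the x axis of sled, either way round below 0.3 rad and angle between dark_block's own z axis and vertical below 0.1 rad and contact force between the fingers and dark_block below 0.3 N and linear speed of each of dark_block, sled below 0.02 m/s and x of sled in the frame of jig below 0.03 m), for 0.2 s.
2. the sled is home against the stop with the block in its cradle (x of dark_block in the frame of cradle between -0.01 and 0.01 m and y of dark_block in the frame of cradle between -0.01 and 0.01 m and z of dark_block in the frame of cradle between -0.003 and 0.003 m and angle between the y axis of dark_block and the x axis of sled, either way round below 0.3 rad and angle between dark_block's own z axis and vertical below 0.1 rad and x of sled in the frame of jig above 0.046 m and angle between the x axis of sled and the x axis of jig, either way round below 0.1 rad and y of sled in the frame of jig between -0.005 and 0.005 m and z of sled in the frame of jig between 0.006 and 0.014 m), for 0.2 s.
At the end, for the whole second after the job is handed in: Dark block flat (0.1 rad) in the cradle, within 10 mm of its centre and 0.3 rad of the slide, released, at rest; sled between its rails within 4 mm of home; the other two blocks within 50 mm, tape roll and pliers within 30 mm, of their starts (all of step 2 and contact force between the fingers and dark_block below 0.3 N and linear speed of each of dark_block, sled below 0.02 m/s and distance of each of red_block, thin_block from where it was at the start of the episode below 0.05 m and distance of each of tape_roll, pliers from where it was at the start of the episode below 0.03 m); the robot touches nothing.
It fails at once if another block is taken out of its place in the rack (moved more than 50 mm) (distance of any of red_block, thin_block from where it was at the start of the episode above 0.05 m).
It fails at once if the tape roll or the pliers are shoved more than 30 mm (distance of any of tape_roll, pliers from where it was at the start of the episode above 0.03 m).
It also fails if it takes over 45 s, if anything falls off the work surface, if the arm or the gripper's body presses on something with over 40 N, if the wrist force passes 120 N, or if a joint passes its speed limit or range.

ROBOT

A 6-joint arm with a two-finger parallel gripper is mounted at the origin on a cart in front of the work surface, level with it; the furniture and walls round the work are solid. World frame = base frame: x ahead of the robot, y to its left, z up, the work surface at z = 0. Lengths are in mm, angles in rad, forces in N, time in s.
With the tool pointing down it reaches from about 275 to 750 mm from the base axis. Payload 10.2 kg.
Tool frame: the origin (TCP) lies at the very end of the fingers, on their centre line; the grasp point (between the pads) lies 19 mm behind it (ctrl.tcp_to_grasp is the distance from the TCP to the grasp point, in mm); z points along the fingers, y is the line along which they close (so a half turn about z gives the same grasp; the last joint's range is limited). The gripper opens to 85 mm and grips with 20 to 120 N. Pads are 22 mm wide; open, the fingers measure 114 mm over their backs; the gripper's body (76 mm by 85 mm) begins 54 mm behind the grasp point. The pads swing forward as they close: fully open they stand 13 mm farther back than shut.
Start: joints at [-1.394, 0.313, 1.498, -0, 1.331, -0.223], TCP at [204.336, -483.609, 231.294] pointing down, gripper open.
Joint ranges: [-2.94, 2.94], [-0.97, 2.17], [0.19, 2.56], [-1.23, 4.37], [0.02, 3.11], [-2.88, 2.88]. Speed limits (rad/s): [2.39, 2.39, 3.01, 3.14, 3.14, 3.14].

INTERFACE

Orientations are given as a unit quaternion [w, x, y, z].
In Python, from rig import ctrl gives the robot as it stands.
- The arm moves only by the shell command python3 -m creep 'ROWS' [OPENING] [FORCE]. ROWS is JSON, a list that holds one entry, the list of rows, each a list of 6 numbers: the shift along the world's x, y, z in units of 25 mm (1.0 is 25 mm), then the turn, a rotation vector about the world's x, y, z in units of 5 degrees (1.0 is 5 degrees). In form: [[[x, y, z, ax, ay, az], ...]]. A call has 1 to 20 rows; each row is the pose to reach, as a shift and turn from the pose commanded when the call began; what a row does not reach only later rows make up. A row lasts 1/12 s, in which the tool goes at most 41.7 mm and 7.16 degrees, less where a joint would pass 70% of its speed; a pose out of reach is approached as far as the arm can. A call with a gripper value outside its range is refused whole. OPENING is the finger opening in mm, from 0 to 85.4, set as the call begins (- or left out, the last holds). The fingers move at their own pace and stop on an object; FORCE is the grip in N (left out, the last holds). Time passes only in rows, so rows that repeat a pose let the fingers close. It gives the time, the measured TCP pose, the force, the opening and the grip force at its end, in the units of the state.
- ctrl.sense(): the state, without advancing time (a new reading comes with each control period).
- ctrl.capture(name): name is "scene" or "top"; returns a dict with "image" (400x640x3 uint8, red, green, blue), "fx", "fy", "cx", "cy" (pixels), "k1" (the pictures are not rectified: a ray, as slopes to the right and down, at radius r is drawn at 1 + k1 r^2 times it, then the intrinsics apply), "R" (3x3) and "t" (3): a world point X has camera coordinates R X + t. Camera axes: x right, y down, z forward; pixel columns grow to the right and rows downward; lengths in mm; the calibration is good to about 2 mm. A picture is of the moment at which its call begins. There is no depth.
- ctrl.finish_job(): hands the job in; it is judged then, once.
The state is a dict: "time_s": time; "joints": joint angles; "dq": joint speeds; "tau": joint torques, N m; "eef_pos": TCP position; "ee_rot": TCP orientation; "force": force on the tool from outside, world axes, zero at the start; "wrist_torque": the same for the moment, N m; "grip_width": opening from 0.0 (shut) to 1.0 (fully open); "grip_force": force on a finger pad.
Only numpy, scipy, OpenCV 4.12 (cv2) and the standard library are available. Lean on these libraries where they do the work, as an engineer would, in place of code of your own. Each camera call takes 0.05 s, during which the arm holds its last target. There are 200 camera calls.

## Working session

There is one attempt and no reset: what is moved stays moved. The work goes in short steps, Python scripts to look and compute and a shell command to move; the robot and the scene stay as the last step left them, time stands still between calls to the robot, and variables do not carry over. Pictures are saved under pics/ and viewed, at most 10 in all, crops included, and the job is handed in when it is done.

```bash
mkdir -p pics
cat > h.py <<'E'
import numpy as np, cv2, json, pickle
def snap(name,fn):
    from rig import ctrl
    c=ctrl.capture(name); pickle.dump(c,open(f'pics/{fn}.pkl','wb'))
    cv2.imwrite(f'pics/{fn}.png',c['image'][:,:,::-1]); return c
def load(fn): return pickle.load(open(f'pics/{fn}.pkl','rb'))
def ray(c,u,v):
    d=np.array([(u-c['cx'])/c['fx'],(v-c['cy'])/c['fy']]); s=d.copy()
    for _ in range(30): s=d/(1+c['k1']*(s@s))
    R=np.array(c['R']); t=np.array(c['t'])
    w=R.T@np.array([s[0],s[1],1]); return -R.T@t,w
def at_z(c,u,v,z):
    o,w=ray(c,u,v); return o+w*(z-o[2])/w[2]
def proj(c,X):
    p=np.array(c['R'])@np.array(X,float)+np.array(c['t']); s=p[:2]/p[2]; s=s*(1+c['k1']*(s@s))
    return np.array([c['fx']*s[0]+c['cx'],c['fy']*s[1]+c['cy']])
def crop(fn,u0,v0,u1,v1,k,out):
    im=cv2.imread(f'pics/{fn}.png')[v0:v1,u0:u1]
    cv2.imwrite(f'pics/{out}.png',cv2.resize(im,None,fx=k,fy=k,interpolation=cv2.INTER_CUBIC))
E
python3 - <<'E'
from h import *
for n in('scene','top'):
    c=snap(n,n+'0'); print(n,c['fx'],c['k1'],np.round(-np.array(c['R']).T@c['t']))
from rig import ctrl; print(ctrl.sense())
E
```

```text
scene 462.03768607275254 0.01855675208475563 [-252.  412. 1089.]
top 422.73622362015857 -0.052578665735506035 [ 279.  -12. 1297.]
{'time_s': 0.1, 'joints': array([-1.39438590e+00,  3.13394264e-01,  1.49834526e+00, -1.48254826e-05,
        1.33101797e+00, -2.23420763e-01]), 'dq': array([ 9.47143165e-04, -2.09055485e-03, -2.93786807e-03,  9.94641909e-04,
       -5.88562607e-04,  2.61524261e-05]), 'tau': array([ 2.25416334e-03, -4.12899613e+01, -2.60141426e+01, -2.00971858e-04,
        3.03057466e-03, -1.23089447e-05]), 'eef_pos': array([ 204.29704134, -483.37066599,  230.79816546]), 'ee_rot': array([-5.82426164e-04,  9.80082827e-01,  1.98588301e-01,  6.49091753e-06]), 'force': array([-0.50869748, -0.0918512 , -0.21168639]), 'wrist_torque': array([-0.00614237,  0.00712686,  0.01319959]), 'grip_force': 0.0, 'grip_width': 1.0047400528312929}
```

View pics/scene0.png

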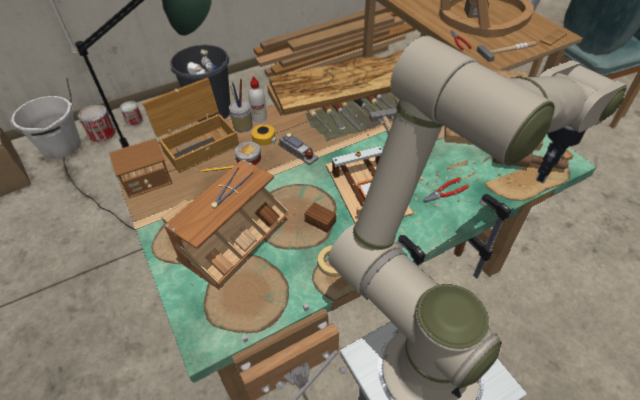

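View pics/top0.png

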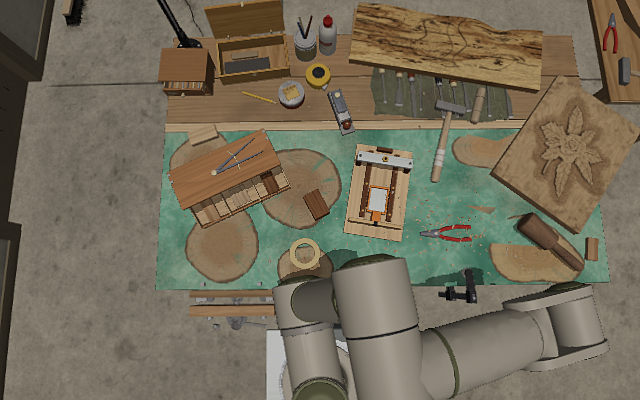

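The scene view shows the rack at (225,220), the jig at (365,180), tape at (327,260) and pliers at (446,190). The top view shows the rack at (232,185), the jig at (378,195), tape at (303,253) and pliers at (447,233). Candidates for the dark block are the one in the rack's right compartment, scene (268,214), and the larger block lying on the table by the rack, scene (320,216) / top (317,205). The description points to the one in the rack, so I'll check that in a crop.

Run:
```python
from h import *
crop('scene0',200,185,300,285,6,'a'); crop('top0',170,125,300,225,6,'b'); crop('top0',335,140,425,245,5,'c')
```

```text
(no output)
```

View pics/a.png

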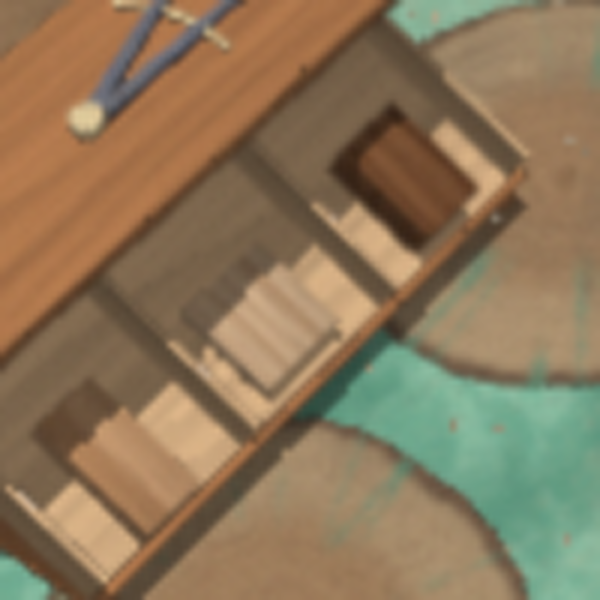

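View pics/b.png

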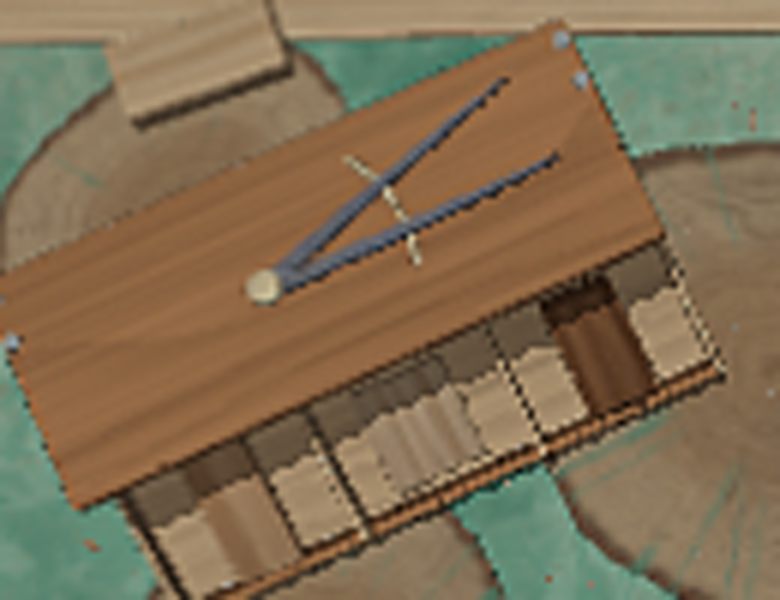

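View pics/c.png

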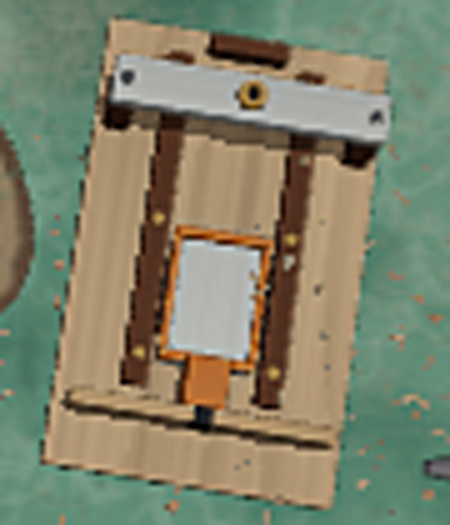

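The crops confirm it: the dark, thick block lies in the rack's right compartment (y=-98), at about (410,175) in the scene crop and (605,350) in the top crop. Thin and red-brown blocks are in the middle and left ones. In the top crop the jig base corners are at (112,18), (388,62), (332,508), (43,462), the bush at (253,95) and the black mark at (204,415).

```bash
cat > m.py <<'E'
from h import *
from scipy.optimize import least_squares
S,T=load('scene0'),load('top0')
A=lambda u,v:(S,u/6+200-.5,v/6+185-.5)
B=lambda u,v:(T,u/6+170-.5,v/6+125-.5)
C=lambda u,v:(T,u/5+335-.5,v/5+140-.5)
def P(p,l):
    c,s=np.cos(p[2]),np.sin(p[2]); return np.array([p[0]+c*l[0]-s*l[1],p[1]+s*l[0]+c*l[1],l[2]])
def fit(obs,x0):
    f=lambda p:np.concatenate([proj(o[0],P(p,l))-np.array(o[1:]) for o,l in obs])
    r=least_squares(f,x0,loss='soft_l1'); print(np.round(r.x,4),'res',np.round(r.fun.reshape(-1,2),1).tolist()); return r.x
rack=fit([(A(520,172),(-77,-149,30)),(B(722,370),(-77,-149,30)),(A(112,592),(-77,149,30)),
 (B(545,452),(-83,-49,40)),(B(362,538),(-83,49,40)),(B(662,238),(-45,-149,170)),(B(80,508),(-45,149,170))],[450,250,.4])
jig=fit([(C(112,18),(145,90,10)),(C(388,62),(145,-90,10)),(C(332,508),(-145,-90,10)),(C(43,462),(-145,90,10)),(C(253,95),(50,0,84))],[450,0,-.1])
def tri(o1,o2):
    (a,d),(b,e)=ray(*o1),ray(*o2); M=np.stack([d,-e],1); k=np.linalg.lstsq(M,b-a,rcond=None)[0]
    p,q=a+d*k[0],b+e*k[1]; return (p+q)/2,np.linalg.norm(p-q)
def inv(p,X):
    c,s=np.cos(p[2]),np.sin(p[2]); d=X[:2]-p[:2]; return np.array([c*d[0]+s*d[1],-s*d[0]+c*d[1],X[2]])
for o in [((475,190),(655,385)),((418,248),(592,415))]:
    X,e=tri(A(*o[0]),B(*o[1])); print('blk corner',X.round(1),inv(rack,X).round(1),round(e,1))
for z,us in((54,[(68,403),(330,445),(204,410)]),(30,[(179,227),(273,240),(250,368),(161,358)]),(20,[(187,238),(266,246),(248,360),(172,350)])):
    for u in us: print(z,inv(jig,at_z(*C(*u),z)).round(1))
E
python3 m.py
```

```text
[5.854504e+02 2.552348e+02 4.369000e-01] res [[1.5, -1.2], [-0.4, -0.7], [-1.5, 0.1], [-0.2, 0.6], [0.7, 0.2], [0.9, -0.4], [-1.6, 0.7]]
[ 563.0607 -188.9966   -6.4606] res [[0.0, -0.5], [0.5, -0.5], [0.4, 0.1], [-0.1, -0.2], [-1.0, 10.6]]
blk corner [567.  120.5  42.2] [ -73.7 -114.3   42.2] 2.1
blk corner [555.5 155.4  30.8] [-69.3 -77.8  30.8] 6.0
54 [-114.2   81.6   54. ]
54 [-113.8  -75.6   54. ]
54 [-105.2    1.2   54. ]
30 [ 9.1 29.7 30. ]
30 [ 10.4 -28.6  30. ]
30 [-71.1 -25.3  30. ]
30 [-73.8  29.1  30. ]
20 [ 5.4 23.1 20. ]
20 [  8.4 -26.1  20. ]
20 [-64.5 -24.6  20. ]
20 [-65.9  22.4  20. ]
```

```bash
cat >> m.py <<'E'
print('---')
j=fit([(C(133,382),(-125,39,22)),(C(268,405),(-125,-39,22)),(C(253,95),(50,0,84))],[530,-189,-.16])
# base corners give yaw & lateral; bush/rails give x
y=-6.4606+2*np.pi; c,s=np.cos(y),np.sin(y)
f=lambda q:np.concatenate([proj(o[0],P([jig[0]+c*q[0],jig[1]+s*q[0],y],l))-np.array(o[1:]) for o,l in [(C(133,382),(-125,39,22)),(C(268,405),(-125,-39,22)),(C(253,95),(50,0,84))]])
r=least_squares(f,[30.]);print(r.x,r.fun)
jg=np.array([jig[0]+c*r.x[0],jig[1]+s*r.x[0],y]);print('jig',jg)
# sled x by fit of all sled features
Sx=[((68,403),(-82,80,44)),((330,445),(-82,-80,44)),((179,227),(40,29,20)),((273,240),(40,-29,20))]
f=lambda q:np.concatenate([proj(o[0],P([jg[0]+c*q[0]-s*q[1],jg[1]+s*q[0]+c*q[1],y+q[2]],np.array(l)+[0,0,10]))-np.array(o[1:]) for o,l in [(C(*u),l) for u,l in Sx]])
r=least_squares(f,[-60.,0,0]);print('sled in jig',r.x,r.fun.round(1))
q=r.x; print('cradle world',P([*jg[:2],y],[q[0],q[1],20]),'mark',P(jg,[q[0]-82,q[1],39]),'home',P(jg,[50,0,10]))
# block: refine: rack frame y centre & slope pos, with rack
al=np.pi/6; sl=np.array([np.cos(al),0,np.sin(al)]); nn=np.array([-np.sin(al),0,np.cos(al)]); o0=np.array([-70,0,18.])
bl=[(A(475,190),(-19,-30)),(A(418,248),(19,-30)),(B(655,385),(-19,-30)),(B(592,415),(19,-30)),]
f=lambda q:np.concatenate([proj(o[0],P(rack,o0+sl*(30+q[0]+b)+nn*30+np.array([0,q[1]+a,0])))-np.array(o[1:]) for o,(a,b) in bl])
r=least_squares(f,[3.,-98]);print('blk d,y',r.x,r.fun.round(1))
ctr=o0+sl*(30+r.x[0])+np.array([0,r.x[1],0]); print('block origin',P(rack,ctr),'top centre',P(rack,ctr+nn*30))
E
python3 m.py | sed -n '/---/,$p'
```

```text
---
[ 5.96983e+02 -1.93709e+02 -1.81000e-01] res [[0.8, 0.4], [-1.0, -0.0], [0.1, -0.4]]
[34.27679276] [ 1.33343994  0.50859201 -0.38837972  0.00834924  0.48502656 -0.30906296]
jig [ 5.96799413e+02 -1.95045998e+02 -1.77414693e-01]
sled in jig [-6.54498209e+01  1.63877639e+00 -7.73861513e-03] [-0.2 -0.6  0.7  0.1 -0.2 -0.  -0.4  0.5]
cradle world [ 532.66616189 -181.88200449   20.        ] mark [ 451.95329533 -167.41019843   39.        ] home [ 646.01457569 -203.87026983   10.        ]
blk d,y [  9.64507628 -93.11468691] [ 0.5 -0.4  1.5 -1.7 -0.8  0.5 -1.7  0.8]
block origin [592.53031026 155.77473104  37.82253814] top centre [578.93904795 149.42826834  63.80330025]
```

```bash
cat > g.py <<'E'
from h import *
from scipy.spatial.transform import Rotation as Q
from rig import ctrl
s=ctrl.sense(); w=s['ee_rot']; R0=Q.from_quat([w[1],w[2],w[3],w[0]]); p=s['eef_pos']
rack=np.array([585.45,255.23,.4369])
Rz=Q.from_euler('z',rack[2]); al=np.pi/6
sl=np.array([np.cos(al),0,np.sin(al)]); nn=np.array([-np.sin(al),0,np.cos(al)])
def bp(a,y,n): return Rz.apply(np.array([-70,y,18])+sl*a+nn*n)+[*rack[:2],0]
G=Rz*Q.from_euler('y',-30,degrees=True)*Q.from_matrix(np.diag([1,-1,-1.]))
def rel(name,X,R): print(name,X.round(1),((X-p)/25).round(2),(np.rad2deg((R*R0.inv()).as_rotvec())/5).round(2))
if __name__=='__main__':
    rel('entry',bp(0,-97,140),G); rel('hover',bp(39,-97,90),G); rel('grasp',bp(39,-97,9),G)
    D=Q.from_euler('z',-.18)*Q.from_matrix(np.diag([1,-1,-1.])); rel('cradle',np.array([533,-182,29]),D)
E
python3 g.py
```

```text
entry [499.6 108.1 139.2] [11.81 23.66 -3.66] [ 2.42 -5.49  0.41]
hover [552.9 133.  115.4] [13.94 24.65 -4.61] [ 2.42 -5.49  0.41]
grasp [589.6 150.1  45.3] [15.41 25.34 -7.42] [ 2.42 -5.49  0.41]
cradle [ 533 -182   29] [13.15 12.05 -8.07] [-0.01  0.   -6.64]
```

```bash
python3 -m creep '[[[6,12,1.5,1,-2.5,0.2],[6,12,1.5,1,-2.5,0.2],[6,12,1.5,1,-2.5,0.2],[6,12,1.5,1,-2.5,0.2],[6,12,1.5,1,-2.5,0.2],[6,12,1.5,1,-2.5,0.2],[6,12,1.5,1,-2.5,0.2],[6,12,1.5,1,-2.5,0.2],[11.8,23.7,-3,2.42,-5.49,0.41],[11.8,23.7,-3,2.42,-5.49,0.41],[11.8,23.7,-3,2.42,-5.49,0.41],[11.8,23.7,-3,2.42,-5.49,0.41],[11.8,23.7,-3,2.42,-5.49,0.41],[11.8,23.7,-3,2.42,-5.49,0.41],[11.8,23.7,-3,2.42,-5.49,0.41],[11.8,23.7,-3,2.42,-5.49,0.41],[11.8,23.7,-3,2.42,-5.49,0.41],[11.8,23.7,-3,2.42,-5.49,0.41],[11.8,23.7,-3,2.42,-5.49,0.41],[11.8,23.7,-3,2.42,-5.49,0.41]]]' 56; python3 g.py; python3 -c "
from h import *
snap('scene','s1'); crop('s1',180,150,330,270,5,'d')"
```

```text
time_s: 1.77
eef_pos: [499.2, 108.4, 156.4]
ee_rot: [-0.055, 0.943, 0.209, 0.253]
force: [-0.0, -1.1, -0.1]
grip_width: 0.657
grip_force: 0.0
entry [499.6 108.1 139.2] [ 0.02 -0.01 -0.69] [0.02 0.01 0.01]
hover [552.9 133.  115.4] [ 2.15  0.98 -1.64] [0.02 0.01 0.01]
grasp [589.6 150.1  45.3] [ 3.62  1.67 -4.45] [0.02 0.01 0.01]
cradle [ 533 -182   29] [  1.35 -11.61  -5.1 ] [-0.76  6.05 -6.9 ]
```

View pics/d.png

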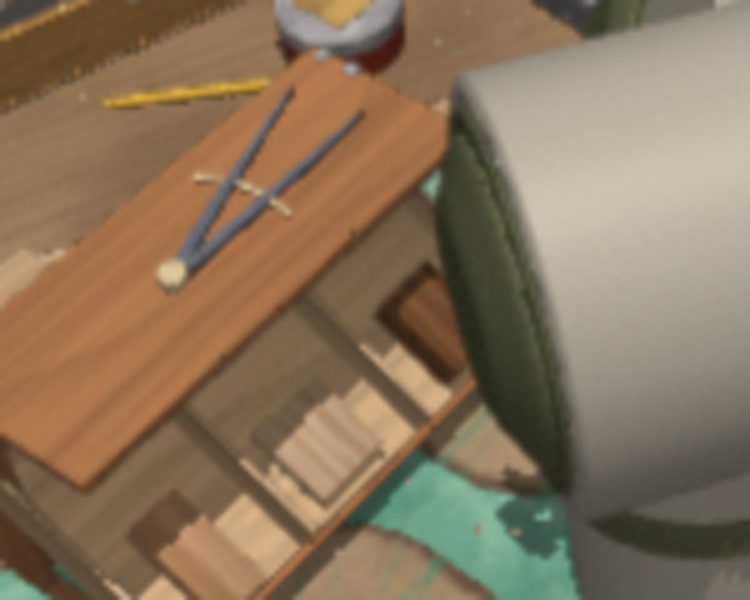

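The view shows the arm hiding the right compartment, with the dark block just visible at (430,320) and the other two blocks untouched. I'll go in and check the force on the way.

```bash
python3 -m creep '[[[1.1,0.5,-1.1,0,0,0],[2.15,0.98,-1.64,0,0,0],[2.15,0.98,-1.64,0,0,0],[2.15,0.98,-1.64,0,0,0],[2.5,1.15,-2.3,0,0,0],[2.85,1.3,-3,0,0,0],[3.05,1.4,-3.35,0,0,0],[3.2,1.48,-3.65,0,0,0],[3.2,1.48,-3.65,0,0,0],[3.2,1.48,-3.65,0,0,0]]]' 56; python3 g.py
```

```text
time_s: 2.65
eef_pos: [579.2, 145.3, 65.8]
ee_rot: [-0.055, 0.943, 0.209, 0.253]
force: [-0.6, -0.1, 0.3]
grip_width: 0.653
grip_force: 0.0
entry [499.6 108.1 139.2] [-3.18 -1.49  2.94] [0.02 0.01 0.02]
hover [552.9 133.  115.4] [-1.05 -0.49  1.98] [0.02 0.01 0.02]
grasp [589.6 150.1  45.3] [ 0.41  0.19 -0.82] [0.02 0.01 0.02]
cradle [ 533 -182   29] [ -1.85 -13.09  -1.47] [-0.76  6.05 -6.89]
```

```bash
python3 -m creep '[[[0.1,0.05,-0.2,0,0,0],[0.2,0.09,-0.38,0,0,0],[0.3,0.14,-0.57,0,0,0],[0.4,0.18,-0.77,0,0,0],[0.41,0.19,-0.8,0,0,0],[0.41,0.19,-0.8,0,0,0]]]'; python3 g.py
```

```text
time_s: 3.15
eef_pos: [589.5, 150.8, 44.5]
ee_rot: [-0.055, 0.943, 0.209, 0.252]
force: [-0.1, -0.3, -0.1]
grip_width: 0.657
grip_force: 0.0
entry [499.6 108.1 139.2] [-3.59 -1.71  3.79] [ 0.01 -0.    0.01]
hover [552.9 133.  115.4] [-1.46 -0.71  2.84] [ 0.01 -0.    0.01]
grasp [589.6 150.1  45.3] [ 0.01 -0.03  0.03] [ 0.01 -0.    0.01]
cradle [ 533 -182   29] [ -2.26 -13.31  -0.62] [-0.77  6.04 -6.9 ]
```

No contact. Close.

```bash
python3 -m creep '[[[0,0,0,0,0,0],[0,0,0,0,0,0],[0,0,0,0,0,0],[0,0,0,0,0,0],[0,0,0,0,0,0],[0,0,0,0,0,0]]]' 30 35; python3 -c "
from rig import ctrl; s=ctrl.sense(); print(s['force'],s['wrist_torque'],s['grip_width']*85,s['eef_pos'])"
```

```text
time_s: 3.65
eef_pos: [589.6, 150.6, 45.3]
ee_rot: [-0.055, 0.943, 0.209, 0.253]
force: [-3.5, -0.5, 4.1]
grip_width: 0.436
grip_force: 35.8
[-3.47450076 -0.48005482  4.09944136] [-0.1730404   0.42298105 -0.00256   ] 37.032917271324045 [589.5722845  150.63595878  45.28508907]
```

```bash
python3 -m creep '[[[-0.3,-0.15,0.6,0,0,0],[-0.7,-0.35,1.4,0,0,0],[-1.1,-0.52,2.1,0,0,0],[-1.46,-0.7,2.85,0,0,0],[-1.46,-0.7,2.85,0,0,0],[-2.5,-1.2,3.5,0,0,0],[-3.6,-1.7,4,0,0,0],[-4,-2,5,0,0,0],[-4,-2,5,0,0,0],[-4,-2,5,0,0,0]]]'; python3 -c "
from h import *
snap('scene','s2'); crop('s2',180,150,330,270,5,'e')"; python3 g.py
```

```text
time_s: 4.48
eef_pos: [490.1, 100.3, 170.6]
ee_rot: [-0.055, 0.943, 0.209, 0.254]
force: [0.4, 0.4, -1.3]
grip_width: 0.437
grip_force: 35.6
entry [499.6 108.1 139.2] [ 0.39  0.3  -1.22] [0.01 0.01 0.01]
hover [552.9 133.  115.4] [ 2.52  1.29 -2.17] [0.01 0.01 0.01]
grasp [589.6 150.1  45.3] [ 3.99  1.98 -4.97] [0.01 0.01 0.01]
cradle [ 533 -182   29] [  1.72 -11.31  -5.62] [-0.76  6.05 -6.9 ]
```

```bash
python3 -m creep '[[[0.5,-2,0,-0.1,0.8,-0.9],[1,-4,0,-0.2,1.6,-1.8],[1.2,-6,0,-0.3,2.4,-2.7],[1.4,-7.5,-0.5,-0.4,3.2,-3.7],[1.6,-9,-1,-0.5,4,-4.6],[1.7,-10.5,-1.5,-0.6,4.8,-5.6],[1.72,-11.3,-2,-0.76,6.05,-6.9],[1.72,-11.3,-2,-0.76,6.05,-6.9],[1.72,-11.3,-2,-0.76,6.05,-6.9],[1.72,-11.3,-2,-0.76,6.05,-6.9],[1.72,-11.3,-2,-0.76,6.05,-6.9],[1.72,-11.3,-2,-0.76,6.05,-6.9]]]'; python3 -c "
from h import *
snap('scene','s3'); c=snap('top','t3')
print(proj(c,[533,-182,60]),proj(load('s3'),[533,-182,60]))
im=np.hstack([cv2.resize(cv2.imread('pics/s3.png')[130:230,310:430],None,fx=3.3,fy=3.3,interpolation=2),cv2.resize(cv2.imread('pics/t3.png')[140:240,320:440],None,fx=3.3,fy=3.3,interpolation=2)]);cv2.imwrite('pics/f.png',im)"; python3 g.py|tail -1
```

```text
time_s: 5.53
eef_pos: [532.7, -180.8, 120.4]
ee_rot: [-0.0, 0.996, -0.089, 0.0]
force: [0.0, -0.2, -0.5]
grip_width: 0.437
grip_force: 35.7
[378.83202537 196.87917859] [372.49479948 181.87969713]
cradle [ 533 -182   29] [ 0.01 -0.04 -3.66] [ 0.    0.01 -0.02]
```

View pics/f.png

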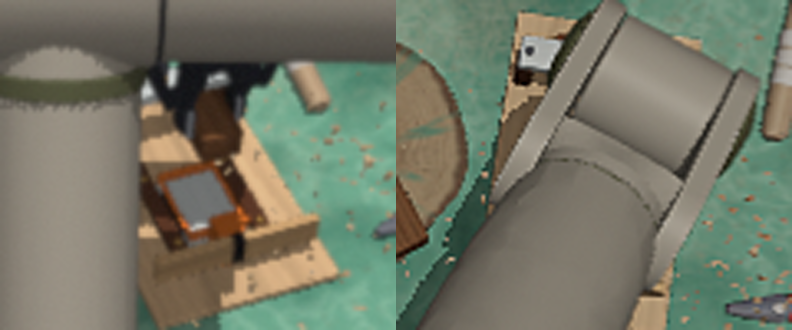

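The scene camera (left half) sees the held block at about (218,120) above the empty cradle at (200,195). The top camera is blocked by the arm. I'll enlarge that part to measure the block against the cradle.

```bash
python3 -c "
from h import *
crop('s3',350,148,415,208,10,'g')"
```

```text
(no output)
```

View pics/g.png

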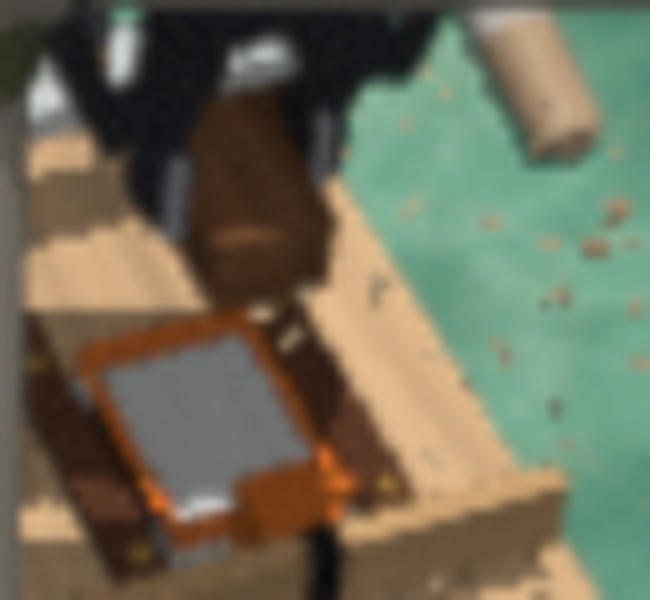

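The crop shows the rear lower edge of the block from (213,308) to (327,285), and the cradle floor's far corners at (105,375) and (242,335).

Run:
```python
from h import *
S=load('s3'); J=np.array([596.8,-195.0,-.1774])
g=lambda u,v:(S,u/10+350-.5,v/10+148-.5)
def inv(p,X):
    c,s=np.cos(p[2]),np.sin(p[2]); d=X[:2]-p[:2]; return np.array([c*d[0]+s*d[1],-s*d[0]+c*d[1],X[2]]).round(1)
for n,u,z in[('floor FL',(105,375),20),('floor FR',(242,335),20),('floor NR',(315,460),20),('wall FL',(80,355),30),('wall FR',(248,315),30),('bar end R top rear',(567,487),54),('mark top',(323,530),54),
 ('blk bot L',(213,308),111),('blk bot R',(327,285),111),('blk bot L',(213,308),107),('blk bot R',(327,285),107),('blk top L',(190,238),141),('blk top R',(330,222),141)]:
    print(n,z,inv(J,at_z(*g(*u),z)))
print('tcp',inv(J,np.array([532.7,-180.8,120.4])))
```

```text
floor FL 20 [-30.1  26.7  20. ]
floor FR 20 [-28.7 -20.9  20. ]
floor NR 20 [-85.8 -21.1  20. ]
wall FL 30 [-28.   34.8  30. ]
wall FR 30 [-29.8 -21.8  30. ]
bar end R top rear 54 [-148.6  -72.6   54. ]
mark top 54 [-139.6    2.9   54. ]
blk bot L 111 [-93.6  22.6 111. ]
blk bot R 111 [-96.3 -12.6 111. ]
blk bot L 107 [-90.1  20.9 107. ]
blk bot R 107 [-92.8 -14.5 107. ]
blk top L 141 [-91.5  30.9 141. ]
blk top R 141 [-99.2  -9.6 141. ]
tcp [-65.6   2.7 120.4]
```

```bash
python3 -m creep '[[[0,0,-1,0,0,0],[0,0,-2,0,0,0],[0,0,-2.8,0,0,0],[0,0,-3.2,0,0,0],[0,0,-3.3,0,0,0],[0,0,-3.4,0,0,0],[0,0,-3.4,0,0,0],[0,0,-3.4,0,0,0]]]'
```

```text
time_s: 6.3
eef_pos: [533.2, -182.1, 36.2]
ee_rot: [0.0, 0.996, -0.09, 0.001]
force: [-0.1, -0.1, -0.2]
grip_width: 0.44
grip_force: 35.7
```

```bash
python3 -m creep '[[[0,0,-0.06,0,0,0],[0,0,-0.12,0,0,0],[0,0,-0.16,0,0,0],[0,0,-0.16,0,0,0]]]'
```

```text
time_s: 6.63
eef_pos: [532.5, -181.8, 31.0]
ee_rot: [-0.0, 0.996, -0.09, -0.0]
force: [-0.0, -0.4, -1.1]
grip_width: 0.436
grip_force: 35.7
```

```bash
python3 -m creep '[[[0,0,-0.04,0,0,0],[0,0,-0.08,0,0,0],[0,0,-0.08,0,0,0]]]'
```

```text
time_s: 6.88
eef_pos: [532.6, -181.9, 29.5]
ee_rot: [-0.0, 0.996, -0.09, -0.0]
force: [-1.1, 0.6, 4.4]
grip_width: 0.44
grip_force: 36.3
```

```bash
python3 -m creep '[[[0,0,-0.04,0,0,0],[0,0,-0.06,0,0,0],[0,0,-0.06,0,0,0]]]'
```

```text
time_s: 7.13
eef_pos: [532.7, -181.9, 29.4]
ee_rot: [0.0, 0.996, -0.09, 0.0]
force: [-7.1, 4.2, 19.1]
grip_width: 0.438
grip_force: 38.0
```

Contact came at the expected height. I'll ease off and release.

```bash
python3 -m creep '[[[0,0,0.06,0,0,0],[0,0,0.06,0,0,0]]]'; python3 -m creep '[[[0,0,0,0,0,0],[0,0,0,0,0,0],[0,0,0,0,0,0],[0,0,0,0,0,0],[0,0,0,0,0,0]]]' 60; python3 -m creep '[[[0,0,0.6,0,0,0],[0,0,1.5,0,0,0],[0,0,3,0,0,0],[0,0,4,0,0,0],[-2,0.5,5,0,0,0],[-4,1,5,0,0,0],[-6,1.1,5,0,0,0],[-7,1.2,5,0,0,0],[-7,1.2,5,0,0,0],[-7,1.2,5,0,0,0]]]'; python3 -c "
from h import *
snap('scene','s4'); snap('top','t4')
im=np.hstack([cv2.resize(cv2.imread('pics/s4.png')[145:215,335:415],None,fx=5,fy=5,interpolation=2),cv2.resize(cv2.imread('pics/t4.png')[150:220,340:420],None,fx=5,fy=5,interpolation=2)]);cv2.imwrite('pics/i.png',im)"
```

```text
time_s: 7.3
eef_pos: [532.8, -182.0, 29.4]
ee_rot: [0.0, 0.996, -0.09, 0.0]
force: [0.8, 0.7, 8.1]
grip_width: 0.441
grip_force: 36.9
time_s: 7.72
eef_pos: [532.5, -181.8, 28.9]
ee_rot: [-0.0, 0.996, -0.09, -0.0]
force: [0.9, -0.2, 0.1]
grip_width: 0.702
grip_force: 0.0
time_s: 8.55
eef_pos: [355.1, -151.1, 154.2]
ee_rot: [-0.0, 0.996, -0.091, -0.0]
force: [0.0, -0.4, 0.2]
grip_width: 0.703
grip_force: 0.0
```

View pics/i.png

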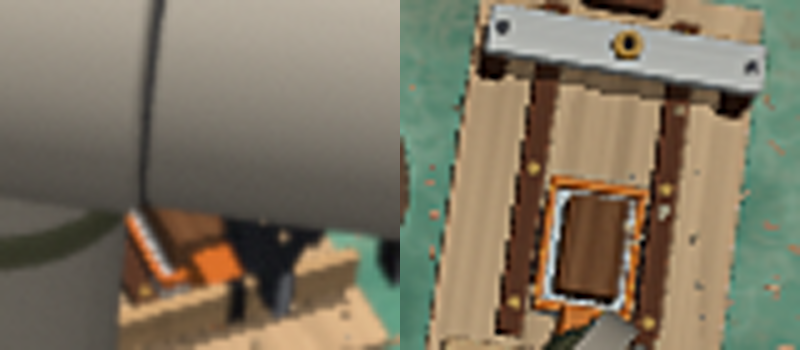

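The block lies squarely centred in the cradle, top view (590,245). Next: close the fingers, go behind the bar at the mark and push.

Run:
```python
from h import *
from rig import ctrl
p=ctrl.sense()['eef_pos']; J=np.array([596.8,-195.0,-.1774]); c,s=np.cos(J[2]),np.sin(J[2])
for x in(-190,-160,-43):
    X=np.array([J[0]+c*x-s*2,J[1]+s*x+c*2,33]); print(x,X.round(1),((X-p)/25).round(2))
```

```text
-190 [ 410.1 -159.5   33. ] [ 2.09 -0.29 -4.86]
-160 [ 439.7 -164.8   33. ] [ 3.27 -0.5  -4.86]
-43 [ 554.8 -185.4   33. ] [ 7.88 -1.33 -4.86]
```

```bash
python3 -m creep '[[[1,-0.2,-1,0,0,0],[2,-0.29,-2,0,0,0],[2.09,-0.29,-3.3,0,0,0],[2.09,-0.29,-4.4,0,0,0],[2.09,-0.29,-4.86,0,0,0],[2.09,-0.29,-4.86,0,0,0],[2.4,-0.35,-4.86,0,0,0],[2.7,-0.4,-4.86,0,0,0],[2.9,-0.43,-4.86,0,0,0],[3,-0.45,-4.86,0,0,0],[3,-0.45,-4.86,0,0,0]]]' 0
```

```text
time_s: 9.57
eef_pos: [433.6, -163.5, 33.2]
ee_rot: [0.0, 0.996, -0.09, 0.001]
force: [-0.3, -0.8, -0.2]
grip_width: -0.001
grip_force: 0.0
```

```bash
python3 -m creep '[[[0.15,-0.03,0,0,0,0],[0.3,-0.05,0,0,0,0],[0.4,-0.07,0,0,0,0],[0.5,-0.09,0,0,0,0],[0.6,-0.11,0,0,0,0],[0.7,-0.13,0,0,0,0],[0.8,-0.14,0,0,0,0],[0.9,-0.16,0,0,0,0],[1,-0.18,0,0,0,0],[1,-0.18,0,0,0,0]]]'
```

```text
time_s: 10.4
eef_pos: [457.6, -167.6, 32.5]
ee_rot: [-0.0, 0.996, -0.09, -0.0]
force: [-1.1, -0.1, 0.5]
grip_width: 0.0
grip_force: 0.7
```

```bash
python3 -m creep '[[[0.2,-0.04,0,0,0,0],[0.4,-0.07,0,0,0,0],[0.6,-0.11,0,0,0,0],[0.8,-0.14,0,0,0,0],[1,-0.18,0,0,0,0],[1.2,-0.21,0,0,0,0],[1.4,-0.25,0,0,0,0],[1.6,-0.29,0,0,0,0],[1.8,-0.32,0,0,0,0],[2,-0.36,0,0,0,0],[2.2,-0.39,0,0,0,0],[2.4,-0.43,0,0,0,0],[2.6,-0.46,0,0,0,0],[2.8,-0.5,0,0,0,0],[3,-0.54,0,0,0,0],[3.2,-0.57,0,0,0,0],[3.35,-0.6,0,0,0,0],[3.5,-0.63,0,0,0,0],[3.5,-0.63,0,0,0,0]]]'
```

```text
time_s: 11.98
eef_pos: [546.0, -183.6, 32.7]
ee_rot: [0.0, 0.996, -0.09, 0.0]
force: [0.2, 0.5, -0.1]
grip_width: -0.0
grip_force: 0.0
```

```bash
python3 -m creep '[[[0.1,-0.02,0,0,0,0],[0.2,-0.04,0,0,0,0],[0.25,-0.05,0,0,0,0],[0.3,-0.06,0,0,0,0],[0.3,-0.06,0,0,0,0]]]'
```

```text
time_s: 12.4
eef_pos: [552.8, -184.9, 32.7]
ee_rot: [-0.0, 0.996, -0.09, 0.0]
force: [-3.7, 0.4, 2.0]
grip_width: 0.003
grip_force: 1.5
```

```bash
python3 -m creep '[[[0.06,-0.01,0,0,0,0],[0.12,-0.02,0,0,0,0],[0.16,-0.03,0,0,0,0],[0.16,-0.03,0,0,0,0]]]'
```

```text
time_s: 12.73
eef_pos: [554.6, -185.2, 32.6]
ee_rot: [-0.001, 0.996, -0.09, -0.003]
force: [-16.8, 2.2, 11.9]
grip_width: -0.0
grip_force: 8.6
```

```bash
python3 -m creep '[[[0.06,-0.01,0,0,0,0],[0.12,-0.02,0,0,0,0],[0.12,-0.02,0,0,0,0]]]'
```

```text
time_s: 12.98
eef_pos: [554.6, -185.2, 32.6]
ee_rot: [-0.001, 0.996, -0.089, -0.007]
force: [-35.7, 4.3, 24.6]
grip_width: -0.001
grip_force: 18.1
```

The sled stopped hard exactly at the predicted home position. I'll back off, rise and look.

```bash
python3 -m creep '[[[-0.2,0.03,0,0,0,0],[-0.5,0.09,0,0,0,0],[-1.2,0.2,0,0,0,0],[-2,0.36,1,0,0,0],[-3.5,0.6,2.5,0,0,0],[-5,1,4,0,0,0],[-6.5,1.2,5,0,0,0],[-8,1.4,5,0,0,0],[-8,1.4,5,0,0,0],[-8,1.4,5,0,0,0]]]'; python3 -c "
from h import *
snap('scene','s5'); snap('top','t5')
im=np.hstack([cv2.resize(cv2.imread('pics/s5.png')[140:220,320:415],None,fx=4.2,fy=4.2,interpolation=2),cv2.resize(cv2.imread('pics/t5.png')[140:220,335:430],None,fx=4.2,fy=4.2,interpolation=2)]);cv2.imwrite('pics/k.png',im)"
```

```text
time_s: 13.82
eef_pos: [357.9, -150.9, 159.0]
ee_rot: [0.001, 0.996, -0.09, 0.001]
force: [0.5, -1.0, -0.3]
grip_width: 0.001
grip_force: 0.0
```

View pics/k.png

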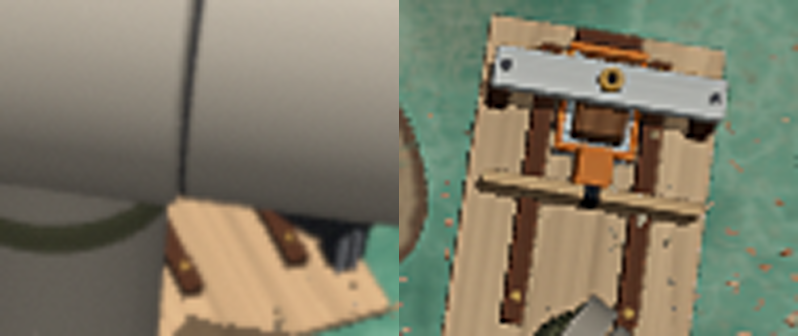

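The top view shows the cradle's far end wall against the stop at (605,45). The block sits in the cradle under the bridge at (600,120), and the bar is square to the rails.

```bash
python3 -c "
from rig import ctrl; print(ctrl.finish_job())"
```

```text
the job is handed in; nothing more can be done
None
```

The dark block lies flat in the cradle, the sled is pushed home against the stop, and the job is handed in at about 14 s; the hand-in gave no verdict, and I took no final picture of the tape roll, the pliers or the other two blocks.

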